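# Set the stroke of a dispensing valve by clicks

## Task

Set the stroke of the dispensing valve that has the round fluted knob: turn the knob gently clockwise until it is fully closed against its stop, without wrenching the valve round in its spring clip, then open it exactly five clicks anticlockwise and let go. Leave the valve with the T-handle, the cup, the pendant and the hex key as they are.

Things in the scene. Friction and masses are not known exactly. Their poses are not given: they have to be found in the camera images.
- knob_grip (a point): Centre of the round black fluted knob to be set, on its upright axis, half-way up its grip, which is 43 mm wide and 26 mm high. Below the grip: a neck 22 mm wide, then the valve's cap 37 mm wide, its top 22 mm below this point; clamp and stand begin 53 mm below. Nothing near is higher than the knob. z up, x from the stand's column to the valve; does not turn with the knob.
- knob_top (a point): Centre of the knob's top face, 13 mm above knob_grip; a short metal line on it turns with the knob. Clockwise seen from above closes, anticlockwise opens, 24 degrees a click, up to 10 clicks open. At the start it stands at an unknown click from 2 to 6 open. The closed stop is itself a click position. Closed to stop and back takes several grasps.
- valve: The slim steel valve under the knob, 32 mm thick, upright; origin on its axis, 147 mm below knob_grip; z up. Between clicks the knob resists with up to 0.2 N m, the resistance falls to nothing half-way, and it then pulls itself on into the next click; let go between clicks it settles in the nearer one. At the closed stop the torque keeps growing past 0.3 N m and does not drop.
- inlet (a point): End of the brass nipple, 8 mm thick, that sticks out level from the valve 50 mm from its axis, 87 mm below knob_grip. The whole valve sits in a springy clip and yields about the upright axis as the knob is turned: 0.4 rad per N m (20 mm here per N m), springing back. Twisting it by 11 mm or more here (about 0.55 N m) harms the clip.
- needle_tip (a point): Lower tip of the valve's needle (2.4 mm thick) in the nozzle under the valve, 127 mm below the knob's centre. It rises with the knob 0.2 mm a click, too little to be read from its measured position.
- seat (a point): Where the needle's tip is when the valve is closed, at the nozzle's mouth. z up. Turns with the valve in its clip.
- t_handle_mid (a point): Middle of the steel T-handle (62 mm long, 10 mm thick bar) on top of the neighbour valve, which has a like stand; not to be touched.
- t_handle (a joint): Turn of the neighbour's T-handle, rad, 0 as found.
- cup_center (a point): Middle of a white plastic cup, 60 mm across, 75 mm high, standing on the bed plate between the valves; bystander.
- pendant_center (a point): Middle of a black keypad pendant 160 x 100 x 30 mm lying beside the bed plate; bystander.
- hex_key_mid (a point): Middle of the 88 mm long, 18 mm thick grip of a T hex key lying beside the bed plate, its 130 mm blade along its x axis; bystander.

How it is judged:
By the outcome, as a careful person would: the job done as asked, in the order asked, and still so for the second after the job is handed in, with the robot touching nothing.
It also fails if it takes over 72 s, if anything falls off the work surface, if the arm or the gripper's body presses on something with over 40 N, if the wrist force passes 120 N, or if a joint passes its speed limit or range.

## Robot

A 7-joint arm with a two-finger parallel gripper is mounted at the origin on the work surface. World frame = base frame: x ahead of the robot, y to its left, z up, the work surface at z = 0. Lengths are in m, angles in rad, forces in N, time in s.
With the tool pointing down it reaches from about 0.425 to 0.875 m from the base axis. Payload 4.7 kg.
Tool frame: the origin (TCP) lies between the finger pads; the fingertips stand 25 mm ahead of it and the grasp point (between the pads) lies 6 mm ahead of it; z points along the fingers, y is the direction in which the jaws open and shut (so a half turn about z gives the same grasp; the last joint's range is limited). The gripper opens to 87 mm and grips with 3 to 60 N. Pads are 19 mm wide; open, the fingers measure 117 mm over their backs; the gripper's body (75 mm by 190 mm) begins 51 mm behind the grasp point.
Start: joints at [-1.14, 0.321, -0.07, 1.45, 0.023, 1.371, -0.057], TCP at [0.263, 0.594, 0.248] pointing down, gripper open.
Joint ranges: [-2.86, 2.86], [-0.3, 2.09], [-1.38, 1.24], [0.06, 2.45], [-1.56, 4.7], [0.09, 2.05], [-2.69, 2.69]. Speed limits (rad/s): [2.57, 2.57, 3.14, 3.14, 3.14, 3.14, 3.14].

## Interface

Orientations are given as a unit quaternion [w, x, y, z].
In Python, from plant import telemetry, eyes, order gives the robot as it stands.
- The arm moves only by the tool drive_tool, never from a script. Its argument "motion" is a list of rows, each a list of 5 numbers: the opening, from 0 (shut) to 1 (fully open), then the shift along the tool's x, y, z in cm, then the turn about the tool's z in rad. In form: [[grip, tx, ty, tz, twist], ...]. A call has 1 to 8 rows; each row shifts and turns the pose as measured when the row begins, along the tool's axes as they then stand; what a row does not reach is not made up. A row lasts 1/10 s, in which the tool goes at most 50 mm and 8.59 degrees, less where a joint would pass 70% of its speed; a pose out of reach is approached as far as the arm can. A call with a gripper value outside its range is refused whole. The fingers move at their own pace and stop on an object; "force" is the grip in N (left out, the last holds). Time passes only in rows, so rows that do not move let the fingers close. It gives the time, the measured TCP pose, the force and the opening at its end, in the units of the state.
- telemetry.state(): the state, without advancing time (a new reading comes with each control period).
- eyes.grab_frame(name): name is "scene" or "side" or "wrist"; returns a dict with "frame" (480x640x3 uint8, red, green, blue), "depth" (480x640 float32, m along the optical axis (not along the pixel's ray), 0 where there is no reading), "mtx" (3x3 intrinsics, pixels), "rvec" (rotation vector, rad) and "tvec" (3), from world to camera coordinates, as OpenCV has them; the wrist camera has in their place "T_tool_cam" (4x4, takes a point from camera to tool coordinates, whose origin is the TCP and whose axes are the flange's). Camera axes: x right, y down, z forward; pixel columns grow to the right and rows downward; lengths in m; the calibration is good to about 2 mm. A picture is of the moment at which its call begins: read the wrist's pose just before it.
- order.job_done(): hands the job in, once; it reports no verdict.
The state is a dict: "clock": time; "q": joint angles; "joint_vel": joint speeds; "tau": joint torques, N m; "ee_pos": TCP position; "tool_rot": TCP orientation; "contact_force": force on the tool from outside, world axes, zero at the start; "moment": the same for the moment, N m; "gripper_width": finger opening in m.
Only numpy, scipy, OpenCV 4.12 (cv2) and the standard library are available. Lean on these libraries where they do the work, as an engineer would, in place of code of your own. Each camera call takes 0.05 s, during which the arm holds its last target.

## Working session

There is one attempt and no reset: what is moved stays moved. The work goes in short steps, Python scripts to look and compute and a tool call to move; the robot and the scene stay as the last step left them, time stands still between calls to the robot, and variables do not carry over. Pictures are saved under pics/ and viewed, and the job is handed in when it is done.

Besides the shell and the picture viewer there is one more tool, called after ">>>" as a command line: name --pt "numbers of a row" for each row, then --argument value for the rest. drive_tool: Moves the arm, as the interface text tells. Its arguments: {"type":"object","properties":{"motion":{"type":"array","items":{"type":"array","items":{"type":"number"}}},"force":{"type":"number"}},"required":["motion"]}

```bash
mkdir -p pics; ls
python3 - <<'E'
from plant import telemetry, eyes
import cv2,numpy as np
s=telemetry.state()
for k,v in s.items(): print(k,np.round(v,4))
for n in ["scene","side","wrist"]:
    f=eyes.grab_frame(n); cv2.imwrite(f"pics/{n}0.png",f["frame"][:,:,::-1]); np.savez(f"pics/{n}0.npz",**f)
    print(n,[ (k,np.round(f[k],4).tolist()) for k in f if k not in("frame","depth")])
E
```

```text
pics
clock 0.0
q [-1.1399  0.3218 -0.0701  1.4517  0.0226  1.3708 -0.0569]
joint_vel [-0.0025  0.0001 -0.0005 -0.0024  0.0003 -0.0011  0.0002]
tau [-8.00000e-04 -4.91282e+01 -4.04500e-01 -3.12547e+01 -6.39000e-02
  4.33000e-02  2.00000e-04]
ee_pos [0.263  0.5939 0.2465]
tool_rot [-1.000e-04  2.069e-01  9.784e-01 -9.000e-04]
contact_force [ 0.1012 -0.5694 -0.245 ]
moment [-0.0362  0.0421  0.0215]
gripper_width 0.087
scene [('mtx', [[448.4956, 0.0, 314.5188], [0.0, 448.4956, 250.3667], [0.0, 0.0, 1.0]]), ('rvec', [1.1781, 2.1463, -1.0829]), ('tvec', [0.2556, -0.1247, 1.5632])]
side [('mtx', [[455.3701, 0.0, 318.8964], [0.0, 455.3701, 242.4751], [0.0, 0.0, 1.0]]), ('rvec', [2.0686, -0.8462, 0.452]), ('tvec', [-0.3548, 0.3037, 1.209])]
wrist [('mtx', [[333.2867, 0.0, 320.3573], [0.0, 333.2867, 238.9886], [0.0, 0.0, 1.0]]), ('T_tool_cam', [[-0.001, -0.9601, -0.2798, 0.0764], [1.0, -0.0011, 0.0004, -0.0002], [-0.0007, -0.2798, 0.9601, -0.138], [0.0, 0.0, 0.0, 1.0]])]
```

View pics/scene0.png

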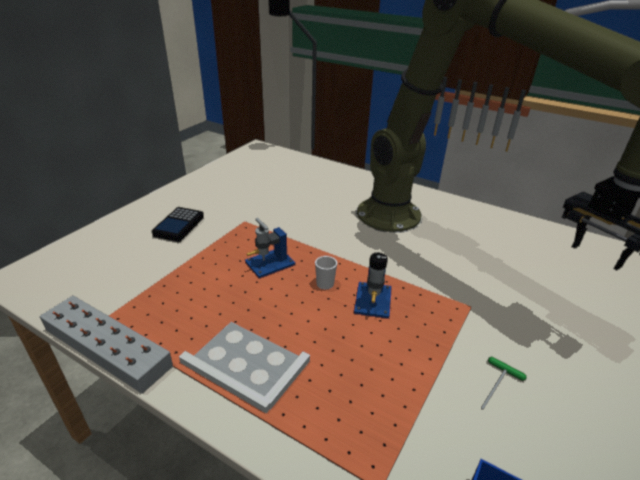

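View pics/side0.png

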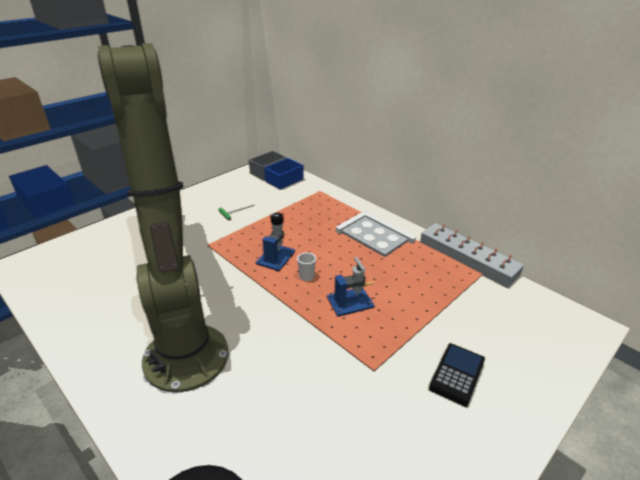

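View pics/wrist0.png

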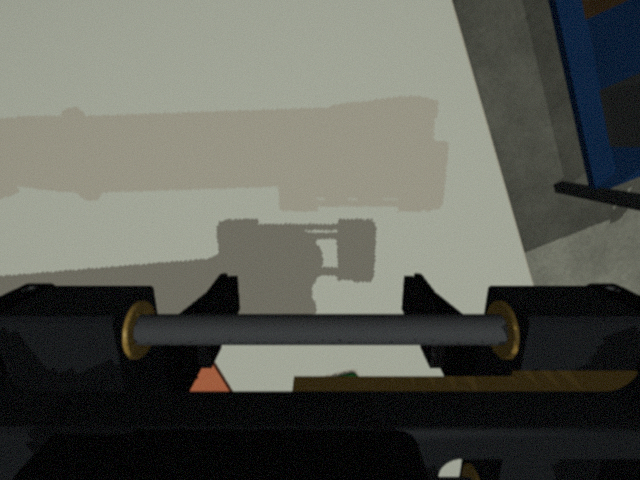

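The knob (black, round) is at about (378,261) in the scene view and (277,218) in the side view. The T-handle is at (262,228) and (358,268). I'll triangulate the knob from the two views and check it against depth.

```bash
cat > h.py <<'E'
import numpy as np,cv2
from scipy.spatial.transform import Rotation as R
def load(n): return dict(np.load(n))
def ray(f,uv):
    Rm=cv2.Rodrigues(f["rvec"])[0]; c=-Rm.T@f["tvec"].ravel()
    d=Rm.T@(np.linalg.inv(f["mtx"])@np.array([uv[0],uv[1],1.])); return c,d
def blob(f,box,thr=60):
    x0,y0,x1,y1=box; g=f["frame"].max(2); m=np.zeros_like(g); m[y0:y1,x0:x1]=(g[y0:y1,x0:x1]<thr)
    n,l,st,ce=cv2.connectedComponentsWithStats(m); i=1+np.argmax(st[1:,4]); return st[i],ce[i],l==i
def tri(c1,d1,c2,d2):
    A=np.stack([d1,-d2],1); t=np.linalg.lstsq(A,c2-c1,rcond=None)[0]; p,q=c1+t[0]*d1,c2+t[1]*d2; return (p+q)/2,np.linalg.norm(p-q)
E
python3 - <<'E'
from h import *
a=load("pics/scene0.npz");b=load("pics/side0.npz")
out=[]
for f,box in((a,(355,240,405,285)),(b,(255,200,300,240))):
    st,ce,m=blob(f,box); d=f["depth"][m]; print(st,ce,np.median(d[d>0]))
    c,dd=ray(f,ce); print(c+dd*np.median(d[d>0])); out+=[c,dd]
print(tri(*out))
im=np.hstack([cv2.resize(a["frame"][230:320,335:425],(400,400)),cv2.resize(b["frame"][195:285,235:325],(400,400))])
cv2.imwrite("pics/zoom0.png",im[:,:,::-1])
E
```

```text
[367 253  20  32 346] [376.23699422 267.78612717] 1.0748231
[0.47785638 0.16609849 0.14790645]
[272 214  11  12  99] [277.02020202 219.82828283] 1.4618461
[0.45490519 0.14725986 0.15994052]
(array([0.4711485 , 0.16497233, 0.14363011]), np.float64(0.002992751222668019))
```

View pics/zoom0.png

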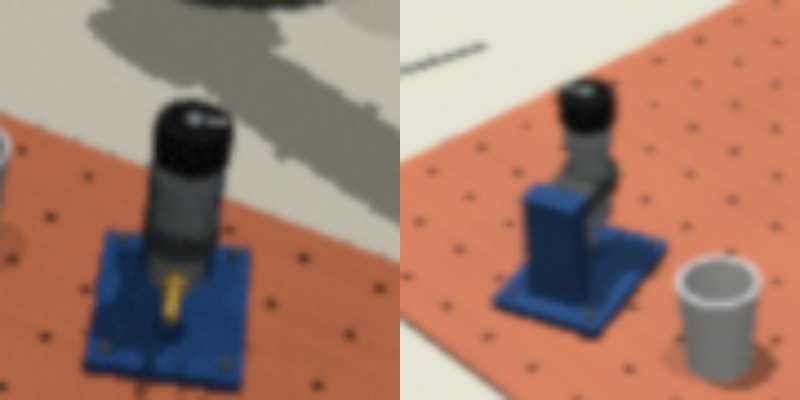

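Run:
```python
from h import *
a=load("pics/scene0.npz");b=load("pics/side0.npz")
out=[*ray(a,(378.4,261.2)),*ray(b,(277,218.6))]
p,e=tri(*out);print(p,e, np.hypot(p[0],p[1]))
# nipple tip / column
st=telem=None
from plant import telemetry
s=telemetry.state(); w=s["tool_rot"]; r=R.from_quat([w[1],w[2],w[3],w[0]]); print(r.as_matrix().round(3))
print("shift tool cm",100*r.inv().apply(p-np.array(s["ee_pos"])))
# nipple tip in scene at z=p.z-0.087
c,d=ray(a,(335+170/4.444,230+320/4.444)); t=(p[2]-.087-c[2])/d[2]; print("nipple",c+t*d)
# column top side view
c,d=ray(b,(235+160/4.444,195+197/4.444)); t=(p[2]-.053-c[2])/d[2]; print("column",c+t*d)
# T handle
print("T",tri(*ray(a,(262,228)),*ray(b,(358,268))))
```

```text
[0.46336864 0.16127565 0.15548652] 0.005353893186953241 0.4906325817187214
[[-0.914  0.405 -0.001]
 [ 0.405  0.914 -0.001]
 [-0.    -0.001 -1.   ]]
shift tool cm [-35.83603859 -31.44541456   9.17129543]
nipple [0.50819275 0.18147469 0.06848652]
column [0.42146951 0.14150313 0.10248652]
T (array([ 0.47842891, -0.17720022,  0.13805535]), np.float64(0.0018836244401120386))
```

>>> drive_tool --pt "1 -3.5 -3.0 -0.3 0" --pt "1 -3.5 -3.0 -0.3 0" --pt "1 -3.5 -3.0 -0.3 0" --pt "1 -3.5 -3.0 -0.3 0" --pt "1 -3.5 -3.0 -0.3 0" --pt "1 -3.5 -3.0 -0.3 0" --pt "1 -3.5 -3.0 -0.3 0" --pt "1 -3.5 -3.0 -0.3 0"

```text
clock: 0.95
ee_pos: [0.4219, 0.2557, 0.2662]
tool_rot: [-0.003, 0.199, 0.98, -0.002]
contact_force: [0.9, 0.6, 0.8]
gripper_width: 0.0871
```

```bash
cat >> h.py <<'E'
def rot(s):
    w=s["tool_rot"]; return R.from_quat([w[1],w[2],w[3],w[0]])
def rep(tgt=None):
    from plant import telemetry
    s=telemetry.state(); r=rot(s); y=r.as_matrix()
    print("t",s["clock"],"q",np.round(s["q"],3).tolist(),"p",np.round(s["ee_pos"],4),"yaw x",round(float(np.degrees(np.arctan2(y[1,0],y[0,0]))),2),"z",np.round(y[:,2],3),"F",np.round(s["contact_force"],2),"M",np.round(s["moment"],3),"w",round(float(s["gripper_width"]),4))
    if tgt is not None: print("shift cm",np.round(100*r.inv().apply(np.array(tgt)-s["ee_pos"]),2))
    return s,r
def wrist(name):
    from plant import eyes
    s,r=rep(); f=eyes.grab_frame("wrist"); cv2.imwrite(f"pics/{name}.png",f["frame"][:,:,::-1]); np.savez(f"pics/{name}.npz",**f,pos=s["ee_pos"],rm=r.as_matrix()); return f
def wray(f,uv):
    T=f["T_tool_cam"]; d=T[:3,:3]@(np.linalg.inv(f["mtx"])@np.array([uv[0],uv[1],1.])); return f["pos"]+f["rm"]@T[:3,3], f["rm"]@d
E
python3 -c "
from h import *
rep((.463,.161,.265))"
```

```text
t 0.95 q [-0.771, -0.02, 0.172, 1.801, 0.002, 1.368, 0.57] p [0.4219 0.2557 0.2662] yaw x 157.02 z [-0.007 -0.003 -1.   ] F [0.89 0.56 0.77] M [ 0.039 -0.022  0.026] w 0.0871
shift cm [-7.48 -7.12  0.12]
```

>>> drive_tool --pt "1 -3.8 -3.5 0 0" --pt "1 -3.8 -3.5 0 0" --pt "1 -0.5 -0.5 0 0" --pt "1 0 0 0 0"

```text
clock: 1.35
ee_pos: [0.4679, 0.1495, 0.2667]
tool_rot: [-0.002, 0.206, 0.979, -0.002]
contact_force: [-1.0, -0.2, -0.3]
gripper_width: 0.0865
```

```bash
python3 -c "
from h import *
wrist('w1');rep((.463,.161,.265))"
```

```text
t 1.35 q [-0.659, -0.031, 0.29, 1.81, 0.011, 1.368, 0.785] p [0.4679 0.1495 0.2667] yaw x 156.28 z [-0.005 -0.004 -1.   ] F [-1.02 -0.17 -0.31] M [ 0.038 -0.011 -0.064] w 0.0865
t 1.4 q [-0.66, -0.031, 0.289, 1.81, 0.011, 1.368, 0.785] p [0.4679 0.1496 0.2667] yaw x 156.31 z [-0.005 -0.004 -1.   ] F [ 0.95 -1.12 -0.39] M [-0.118 -0.017 -0.031] w 0.0872
shift cm [0.9  0.85 0.17]
```

View pics/w1.png

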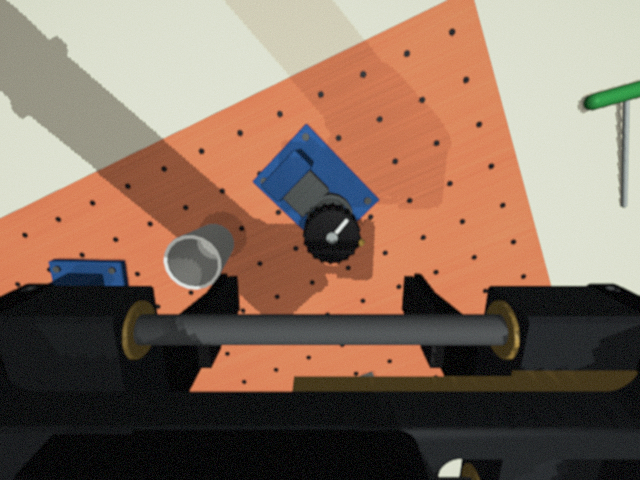

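The wrist view shows the knob top at about (332,233), with the metal line running from (331,238) to (347,221). The cup is at (195,262). Next I measure the knob centre and the line angle.

```bash
cat >> h.py <<'E'
def knob(f,box,ztop,verbose=True):
    "dark circle in box -> centre world; bright line -> angle world (deg) projected on ztop"
    x0,y0,x1,y1=box; g=f["frame"].max(2); sub=g[y0:y1,x0:x1]
    dark=((sub<62)).astype(np.uint8)
    n,l,st,ce=cv2.connectedComponentsWithStats(dark); i=1+np.argmax(st[1:,4]); m=(l==i).astype(np.uint8)
    cn=max(cv2.findContours(m,cv2.RETR_EXTERNAL,cv2.CHAIN_APPROX_NONE)[0],key=cv2.contourArea)
    hull=cv2.convexHull(cn); (cx,cy),rad=cv2.minEnclosingCircle(hull)
    fill=cv2.drawContours(np.zeros_like(m),[hull],-1,1,-1); fill=cv2.erode(fill,np.ones((7,7)))
    br=((sub>95)&(fill>0)); ys,xs=np.nonzero(br)
    pts=np.stack([xs+x0,ys+y0],1).astype(float)
    W=[]
    for p in pts:
        c,d=wray(f,p); t=(ztop-c[2])/d[2]; W.append((c+t*d)[:2])
    c,d=wray(f,(cx+x0,cy+y0)); C=(c+d*(ztop-c[2])/d[2])[:2]
    W=np.array(W); mu=W.mean(0); u,s,v=np.linalg.svd(W-mu); a=v[0]
    if a@(mu-C)<0:a=-a
    dep=f["depth"][y0:y1,x0:x1][fill>0]
    zs=f["pos"][2]+(f["rm"]@(f["T_tool_cam"][:3,:3]@np.array([(cx+x0-f["mtx"][0,2])/f["mtx"][0,0],(cy+y0-f["mtx"][1,2])/f["mtx"][1,1],1])*np.median(dep)+f["T_tool_cam"][:3,3]))[2]
    print("px",cx+x0,cy+y0,"rad",rad,"C",C.round(4),"n",len(W),"lineMid",mu.round(4),"len",np.ptp(W@a).round(4),"off",np.linalg.norm(mu-C).round(4),"ang",np.degrees(np.arctan2(a[1],a[0])).round(1),"zdepth",zs)
    return C
E
python3 - <<'E'
from h import *
f=load("pics/w1.npz")
for z in (.168,.165): knob(f,(295,195,372,272),z)
z=cv2.resize(f["frame"][190:280,285:375],(540,540),interpolation=cv2.INTER_NEAREST);cv2.imwrite("pics/z1.png",z[:,:,::-1])
E
```

```text
px 329.47872161865234 232.42553329467773 rad 31.250045776367188 C [0.4586 0.1602] n 195 lineMid [0.4598 0.1652] len 0.022 off 0.0052 ang 115.9 zdepth 0.16869813071867495
px 329.47872161865234 232.42553329467773 rad 31.250045776367188 C [0.4594 0.1599] n 195 lineMid [0.4606 0.165 ] len 0.0222 off 0.0053 ang 115.9 zdepth 0.16869813071867495
```

View pics/z1.png

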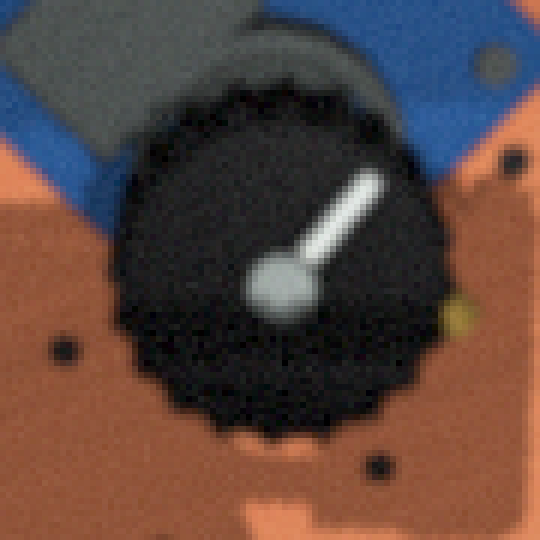

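```bash
cat >> h.py <<'E'
def line(f,box,ztop=.1685):
    x0,y0,x1,y1=box; g=cv2.GaussianBlur(f["frame"],(3,3),0).min(2)[y0:y1,x0:x1]
    # bright, unsaturated pixels away from the border of the dark disc
    sub=f["frame"][y0:y1,x0:x1]; dark=(sub.max(2)<70).astype(np.uint8)
    n,l,st,ce=cv2.connectedComponentsWithStats(dark); i=1+np.argmax(st[1:,4]); m=(l==i).astype(np.uint8)
    cn=max(cv2.findContours(m,cv2.RETR_EXTERNAL,cv2.CHAIN_APPROX_NONE)[0],key=cv2.contourArea)
    fill=cv2.erode(cv2.drawContours(np.zeros_like(m),[cn],-1,1,-1),np.ones((5,5)))
    br=((g>80)&(fill>0)).astype(np.uint8); n,l,st,ce=cv2.connectedComponentsWithStats(br); i=1+np.argmax(st[1:,4]); b=(l==i).astype(np.uint8)
    dt=cv2.distanceTransform(b,cv2.DIST_L2,5); k=dt>dt.max()-1.2; ys,xs=np.nonzero(k); hub=np.array([xs.mean()+x0,ys.mean()+y0])
    ys,xs=np.nonzero(b); P=np.stack([xs+x0,ys+y0],1).astype(float); dd=np.linalg.norm(P-hub,axis=1); far=P[dd>dt.max()+2]
    def w(p):
        c,d=wray(f,p); return (c+d*(ztop-c[2])/d[2])[:2]
    H=w(hub); A=np.array([w(p) for p in far]); v=A.mean(0)-H; r=np.linalg.norm(A-H,axis=1).max()
    print("hub px",hub.round(1),"hub",H.round(4),"hubR",dt.max().round(1),"tip r",r.round(4),"nfar",len(far),"ANG",np.degrees(np.arctan2(v[1],v[0])).round(2))
    return H
E
python3 - <<'E'
from h import *
f=load("pics/w1.npz"); line(f,(295,195,372,272))
E
```

```text
hub px [332.2 236.5] hub [0.4621 0.1608] hubR 5.2 tip r 0.0175 nfar 98 ANG 117.06
```

>>> drive_tool --pt "1 0 0 0 -0.14" --pt "1 0 0 0 -0.14" --pt "1 0 0 0 -0.14" --pt "1 0 0 0 -0.14" --pt "1 0 0 0 -0.14" --pt "1 0 0 0 -0.14" --pt "1 0 0 0 -0.14" --pt "1 0 0 0 -0.14"

```text
clock: 2.2
ee_pos: [0.4608, 0.167, 0.2647]
tool_rot: [-0.005, -0.379, 0.925, 0.001]
contact_force: [-0.2, 0.2, -0.2]
gripper_width: 0.0869
```

>>> drive_tool --pt "1 0 0 0 -0.14" --pt "1 0 0 0 -0.14" --pt "1 0 0 0 -0.14" --pt "1 0 0 0 -0.14" --pt "1 0 0 0 -0.14" --pt "1 0 0 0 0"

```text
clock: 2.8
ee_pos: [0.4544, 0.1813, 0.263]
tool_rot: [-0.006, -0.693, 0.721, 0.004]
contact_force: [0.1, 0.5, 0.1]
gripper_width: 0.0873
```

```bash
python3 -c "
from h import *
wrist('w2');rep((.462,.1605,.225))"
```

```text
t 2.8 q [-0.721, -0.027, 0.286, 1.814, 0.004, 1.368, 2.667] p [0.4544 0.1813 0.263 ] yaw x -92.2 z [-0.014 -0.002 -1.   ] F [0.06 0.46 0.11] M [ 0.088  0.04  -0.044] w 0.0873
t 2.85 q [-0.722, -0.027, 0.286, 1.814, 0.004, 1.368, 2.664] p [0.4543 0.1815 0.2629] yaw x -92.35 z [-0.015 -0.002 -1.   ] F [0.26 0.62 0.11] M [0.106 0.109 0.009] w 0.087
shift cm [ 2.06 -0.91  3.79]
```

View pics/w2.png

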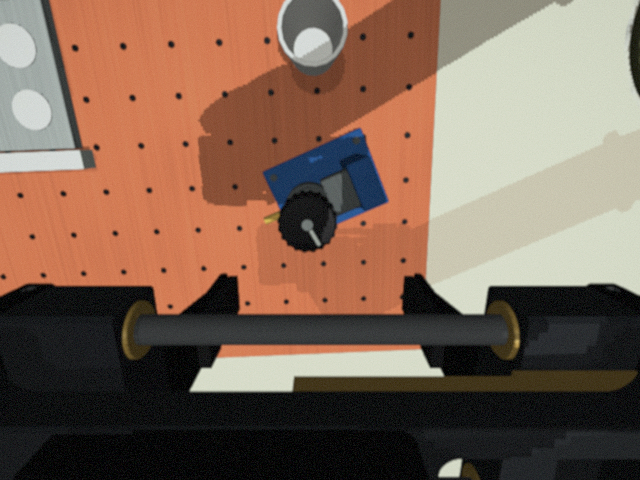

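The picture shows the knob hub at about (306,225), with the line pointing down-right to (318,245). q7 rises with negative twist, so I'll back off its limit and centre over the knob.

>>> drive_tool --pt "1 0.5 -0.2 0 0.07" --pt "1 0.5 -0.2 0 0.07" --pt "1 0.5 -0.2 0 0.07" --pt "1 0.5 -0.2 0 0.07" --pt "1 0 0 0 0.07" --pt "1 0 0 0 0.07" --pt "1 0 0 0 0.07" --pt "1 0 0 0 0"

```text
clock: 3.65
ee_pos: [0.4556, 0.1683, 0.2619]
tool_rot: [-0.008, -0.482, 0.876, 0.003]
contact_force: [0.1, 0.5, 0.4]
gripper_width: 0.0871
```

```bash
python3 -c "
from h import *
f=load('pics/w2.npz'); line(f,(270,185,342,260))
wrist('w3');rep((.462,.1605,.225))
f=load('pics/w3.npz'); line(f,(270,185,372,272))"
```

```text
hub px [307. 225.] hub [0.4622 0.161 ] hubR 5.4 tip r 0.0173 nfar 75 ANG 117.75
t 3.65 q [-0.701, -0.033, 0.291, 1.821, 0.005, 1.369, 2.164] p [0.4556 0.1683 0.2619] yaw x -122.42 z [-0.017 -0.002 -1.   ] F [0.12 0.51 0.36] M [ 0.092  0.067 -0.002] w 0.0871
t 3.7 q [-0.701, -0.033, 0.291, 1.821, 0.005, 1.369, 2.166] p [0.4555 0.1684 0.2619] yaw x -122.29 z [-0.017 -0.002 -1.   ] F [-0.33  0.16  0.27] M [0.069 0.057 0.052] w 0.0872
shift cm [ 0.28 -1.02  3.68]
hub px [309.1 251.1] hub [0.4612 0.1633] hubR 4.2 tip r 0.0148 nfar 101 ANG 117.43
```

View pics/w3.png

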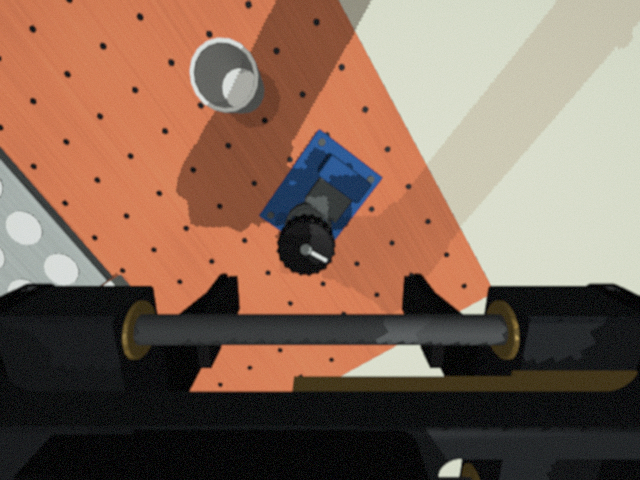

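>>> drive_tool --pt "1 0.15 -0.5 1.4 0" --pt "1 0.15 -0.5 1.4 0" --pt "1 0 0 1.4 0" --pt "1 0 0 1.4 0" --pt "1 0 0 0 0"

```text
clock: 4.2
ee_pos: [0.4611, 0.1589, 0.1992]
tool_rot: [-0.01, -0.483, 0.876, 0.003]
contact_force: [-0.3, -0.3, -0.9]
gripper_width: 0.087
```

```bash
python3 -c "
from h import *
rep((.4622,.1607,.1645))"
```

```text
t 4.2 q [-0.687, 0.015, 0.307, 1.903, -0.008, 1.243, 2.202] p [0.4611 0.1589 0.1992] yaw x -122.22 z [-0.019 -0.004 -1.   ] F [-0.34 -0.34 -0.89] M [ 0.047  0.13  -0.076] w 0.087
shift cm [-0.25 -0.04  3.46]
```

>>> drive_tool --pt "1 -0.1 0 1.2 0" --pt "1 -0.1 0 1.2 0" --pt "1 0 0 0.9 0" --pt "1 0 0 0 0" --pt "1 0 0 0 0"

```text
clock: 4.7
ee_pos: [0.4616, 0.16, 0.1623]
tool_rot: [-0.01, -0.483, 0.876, 0.003]
contact_force: [-0.4, -0.5, -0.5]
gripper_width: 0.0867
```

```bash
python3 -c "
from h import *
from plant import telemetry,eyes
rep((.4622,.1607,.1645))
M=[]
for i in range(6):
    eyes.grab_frame('side'); M.append(telemetry.state()['moment'])
print(np.mean(M,0),np.std(M,0))
"
```

```text
t 4.7 q [-0.684, 0.051, 0.308, 1.946, -0.02, 1.168, 2.21] p [0.4616 0.16   0.1623] yaw x -122.25 z [-0.021 -0.005 -1.   ] F [-0.44 -0.54 -0.46] M [ 0.121  0.042 -0.025] w 0.0867
shift cm [-0.09 -0.01 -0.22]
[0.07877521 0.05225206 0.006799  ] [0.01959786 0.04344644 0.03050683]
```

>>> drive_tool --pt "0.4 0 0 -0.2 0" --pt "0.4 0 0 0 0" --pt "0.4 0 0 0 0" --pt "0.4 0 0 0 0" --pt "0.4 0 0 0 0" --pt "0.4 0 0 0 0" --force 15

```text
clock: 5.6
ee_pos: [0.4623, 0.1603, 0.1659]
tool_rot: [-0.009, -0.483, 0.876, 0.003]
contact_force: [-0.0, 0.3, -0.9]
gripper_width: 0.0467
```

```bash
cat >> h.py <<'E'
def meas(n=6,save=None):
    from plant import telemetry,eyes
    rep((.4622,.1607,.1645))
    M=[];T=[];F=[];Y=[]
    for i in range(n):
        f=eyes.grab_frame('wrist'); s=telemetry.state(); M.append(s['moment']);T.append(s['tau'][6]);F.append(s['contact_force']);m=rot(s).as_matrix();Y.append(np.degrees(np.arctan2(m[1,0],m[0,0])))
    print("M",np.mean(M,0).round(3),"F",np.mean(F,0).round(2),"tau7",np.mean(T).round(4),np.std(T).round(4),"yaw",np.mean(Y).round(2))
    if save: cv2.imwrite(f"pics/{save}.png",f["frame"][:,:,::-1])
E
python3 -c "
from h import *
meas(6,'g1')"
```

```text
t 5.6 q [-0.684, 0.047, 0.308, 1.942, -0.019, 1.173, 2.21] p [0.4623 0.1603 0.1659] yaw x -122.24 z [-0.018 -0.004 -1.   ] F [-0.02  0.26 -0.93] M [0.089 0.061 0.024] w 0.0467
shift cm [-0.03  0.03  0.14]
M [0.066 0.144 0.007] F [-0.88  0.04  0.33] tau7 -0.0005 0.0007 yaw -122.24
```

View pics/g1.png

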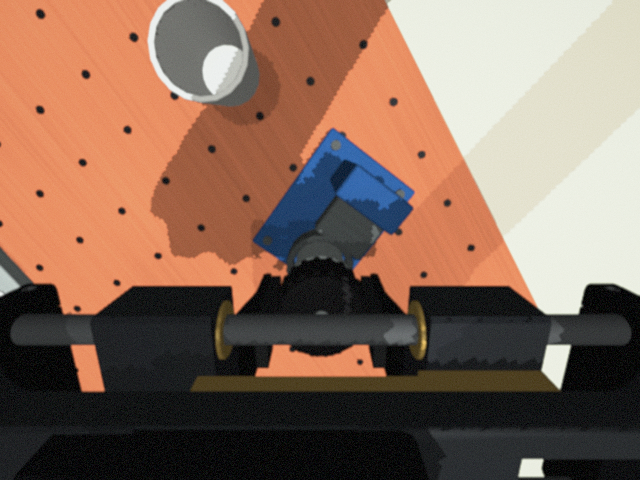

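>>> drive_tool --pt "0.4 0 0 0 0" --pt "0.4 0 0 0 0" --pt "0.4 0 0 0 0"

```text
clock: 6.2
ee_pos: [0.4622, 0.1604, 0.166]
tool_rot: [-0.009, -0.483, 0.876, 0.003]
contact_force: [-0.6, -0.3, 0.0]
gripper_width: 0.0416
```

```bash
python3 -c "
from h import *
meas(4)"
```

```text
t 6.2 q [-0.684, 0.047, 0.308, 1.942, -0.019, 1.173, 2.21] p [0.4622 0.1604 0.166 ] yaw x -122.23 z [-0.018 -0.004 -1.   ] F [-0.58 -0.27  0.02] M [0.101 0.138 0.025] w 0.0416
shift cm [-0.03  0.01  0.15]
M [0.101 0.147 0.003] F [-0.79  0.47  0.89] tau7 -0.0002 0.0 yaw -122.23
```

>>> drive_tool --pt "0.4 0 0 0 0.04" --pt "0.4 0 0 0 0.04" --pt "0.4 0 0 0 0.04" --pt "0.4 0 0 0 0.04" --pt "0.4 0 0 0 0"

```text
clock: 6.9
ee_pos: [0.4621, 0.1605, 0.166]
tool_rot: [-0.009, -0.41, 0.912, 0.002]
contact_force: [-0.8, 0.3, 0.8]
gripper_width: 0.0413
```

```bash
python3 -c "
from h import *
meas(6)"
```

```text
t 6.9 q [-0.689, 0.047, 0.312, 1.942, -0.019, 1.173, 2.045] p [0.4621 0.1605 0.166 ] yaw x -131.64 z [-0.018 -0.004 -1.   ] F [-0.78  0.26  0.75] M [0.071 0.213 0.167] w 0.0413
shift cm [-0.02  0.01  0.15]
M [0.13  0.132 0.175] F [-0.57 -0.08  0.46] tau7 -0.1975 0.036 yaw -131.6
```

>>> drive_tool --pt "0.4 0 0 0 0.06" --pt "0.4 0 0 0 0.06" --pt "0.4 0 0 0 0.06" --pt "0.4 0 0 0 0.06" --pt "0.4 0 0 0 0.06" --pt "0.4 0 0 0 0.06" --pt "0.4 0 0 0 0.06" --pt "0.4 0 0 0 0"

```text
clock: 8.0
ee_pos: [0.462, 0.1606, 0.166]
tool_rot: [-0.01, -0.202, 0.979, 0.001]
contact_force: [0.1, -0.1, 0.3]
gripper_width: 0.0416
```

```bash
python3 -c "
from h import *
meas(6)"
```

```text
t 8.0 q [-0.698, 0.047, 0.323, 1.942, -0.021, 1.173, 1.611] p [0.462  0.1606 0.166 ] yaw x -156.65 z [-0.019 -0.002 -1.   ] F [ 0.1  -0.15  0.29] M [0.16  0.178 0.19 ] w 0.0416
shift cm [-0.02 -0.    0.15]
M [0.246 0.178 0.164] F [-0.42  0.07  0.48] tau7 -0.2135 0.0544 yaw -156.59
```

>>> drive_tool --pt "0.4 0 0 0 0.054" --pt "0.4 0 0 0 0.054" --pt "0.4 0 0 0 0.054" --pt "0.4 0 0 0 0.054" --pt "0.4 0 0 0 0.054" --pt "0.4 0 0 0 0.054" --pt "0.4 0 0 0 0.054" --pt "0.4 0 0 0 0"

```text
clock: 9.1
ee_pos: [0.4621, 0.1608, 0.166]
tool_rot: [-0.01, -0.008, 1.0, -0.0]
contact_force: [-0.1, 0.0, 0.2]
gripper_width: 0.0414
```

```bash
python3 -c "
from h import *
meas(6)"
```

```text
t 9.1 q [-0.707, 0.047, 0.333, 1.943, -0.024, 1.173, 1.221] p [0.4621 0.1608 0.166 ] yaw x -179.1 z [-0.019 -0.    -1.   ] F [-0.14  0.01  0.19] M [0.25  0.114 0.157] w 0.0414
shift cm [-0.02 -0.01  0.15]
M [0.295 0.111 0.184] F [-0.16 -0.3   0.63] tau7 -0.1997 0.0488 yaw -179.04
```

>>> drive_tool --pt "0.4 0 0 0 0.05" --pt "0.4 0 0 0 0.05" --pt "0.4 0 0 0 0.05" --pt "0.4 0 0 0 0"

```text
clock: 9.8
ee_pos: [0.4621, 0.1609, 0.1659]
tool_rot: [-0.01, 0.069, 0.998, -0.001]
contact_force: [-1.7, -1.1, 1.2]
gripper_width: 0.0414
```

```bash
python3 -c "
from h import *
meas(4)"
```

```text
t 9.8 q [-0.711, 0.047, 0.337, 1.943, -0.025, 1.173, 1.068] p [0.4621 0.1609 0.1659] yaw x 172.05 z [-0.019  0.    -1.   ] F [-1.72 -1.12  1.2 ] M [ 0.299  0.054 -0.18 ] w 0.0414
shift cm [-0.02 -0.01  0.14]
M [ 0.383  0.065 -0.113] F [-0.82 -0.32  0.02] tau7 0.096 0.0482 yaw 172.13
```

>>> drive_tool --pt "0.4 0 0 0 0.052" --pt "0.4 0 0 0 0.052" --pt "0.4 0 0 0 0.052" --pt "0.4 0 0 0 0.052" --pt "0.4 0 0 0 0.052" --pt "0.4 0 0 0 0"

```text
clock: 10.6
ee_pos: [0.4621, 0.1609, 0.1658]
tool_rot: [-0.009, 0.199, 0.98, -0.002]
contact_force: [-0.8, 0.4, 0.1]
gripper_width: 0.0414
```

```bash
python3 -c "
from h import *
meas(4)"
```

```text
t 10.6 q [-0.717, 0.047, 0.343, 1.943, -0.024, 1.172, 0.805] p [0.4621 0.1609 0.1658] yaw x 157.07 z [-0.019 -0.001 -1.   ] F [-0.76  0.41  0.11] M [ 0.25  -0.017  0.162] w 0.0414
shift cm [-0.02 -0.02  0.13]
M [0.306 0.013 0.177] F [-1.08 -0.42  0.31] tau7 -0.205 0.0507 yaw 157.11
```

>>> drive_tool --pt "0.4 0 0 0 0.05" --pt "0.4 0 0 0 0.05" --pt "0.4 0 0 0 0.05" --pt "0.4 0 0 0 0"

```text
clock: 11.2
ee_pos: [0.4622, 0.161, 0.1658]
tool_rot: [-0.009, 0.273, 0.962, -0.003]
contact_force: [-0.9, -0.1, 0.8]
gripper_width: 0.0419
```

```bash
python3 -c "
from h import *
meas(4)"
```

```text
t 11.2 q [-0.721, 0.047, 0.347, 1.943, -0.024, 1.172, 0.654] p [0.4622 0.161  0.1658] yaw x 148.34 z [-0.019 -0.    -1.   ] F [-0.91 -0.15  0.76] M [ 0.249  0.002 -0.085] w 0.0419
shift cm [-0.02 -0.02  0.13]
M [ 0.344 -0.035 -0.152] F [-1.46 -0.   -0.05] tau7 0.1067 0.048 yaw 148.4
```

Total is 89.4°, into click 4. Next target is about 105° (96+9).

>>> drive_tool --pt "0.4 0 0 0 0.052" --pt "0.4 0 0 0 0.052" --pt "0.4 0 0 0 0.052" --pt "0.4 0 0 0 0.052" --pt "0.4 0 0 0 0.052" --pt "0.4 0 0 0 0"

```text
clock: 12.0
ee_pos: [0.4623, 0.161, 0.1657]
tool_rot: [-0.008, 0.395, 0.919, -0.004]
contact_force: [-1.3, -1.4, 0.8]
gripper_width: 0.0416
```

```bash
python3 -c "
from h import *
meas(4)"
```

```text
t 12.0 q [-0.728, 0.047, 0.353, 1.944, -0.023, 1.171, 0.392] p [0.4623 0.161  0.1657] yaw x 133.46 z [-0.018 -0.002 -1.   ] F [-1.33 -1.36  0.84] M [ 0.142 -0.14   0.3  ] w 0.0416
shift cm [-0.01 -0.02  0.12]
M [ 0.134 -0.113  0.35 ] F [-0.96 -0.85  0.1 ] tau7 -0.3481 0.0508 yaw 133.48
```

Torque is 0.35 N m at 8.3° past the 4th click, so the closed stop is reached and the knob started at 4 open. I unwind to the stop's click position, release and look.

>>> drive_tool --pt "0.4 0 0 0 -0.035" --pt "0.4 0 0 0 -0.035" --pt "0.4 0 0 0 -0.035" --pt "0.4 0 0 0 -0.035" --pt "0.4 0 0 0 0"

```text
clock: 12.7
ee_pos: [0.4623, 0.1609, 0.1657]
tool_rot: [-0.008, 0.326, 0.945, -0.003]
contact_force: [-0.9, -0.1, 0.2]
gripper_width: 0.0417
```

```bash
python3 -c "
from h import *
meas(4)"
```

```text
t 12.7 q [-0.724, 0.047, 0.349, 1.944, -0.024, 1.172, 0.541] p [0.4623 0.1609 0.1657] yaw x 141.91 z [-0.018 -0.001 -1.   ] F [-0.89 -0.08  0.21] M [ 0.188 -0.085  0.01 ] w 0.0417
shift cm [-0.01 -0.02  0.12]
M [ 0.18  -0.044 -0.025] F [-0.74 -0.2   0.43] tau7 0.0422 0.0347 yaw 141.86
```

Torque is near zero at yaw 141.9, as expected. Opening and lifting.

>>> drive_tool --pt "1 0 0 0 0" --pt "1 0 0 0 0" --pt "1 0 0 0 0" --pt "1 0 0 0 0" --pt "1 0 0 0 0" --pt "1 0 0 0 0"

```text
clock: 13.5
ee_pos: [0.4626, 0.1607, 0.1658]
tool_rot: [-0.008, 0.327, 0.945, -0.004]
contact_force: [0.3, 0.2, -0.4]
gripper_width: 0.0815
```

>>> drive_tool --pt "1 0 0 -1.5 0" --pt "1 0 0 -3 0" --pt "1 0 0 -3 0" --pt "1 0 0 -1.5 0" --pt "1 0 0 0 0" --pt "1 0 0 0 0"

```text
clock: 14.1
ee_pos: [0.4634, 0.1605, 0.2575]
tool_rot: [-0.009, 0.327, 0.945, -0.005]
contact_force: [0.1, -0.4, -0.5]
gripper_width: 0.0871
```

```bash
python3 -c "
from h import *
wrist('w4')"
```

```text
t 14.1 q [-0.732, -0.02, 0.345, 1.817, 0.002, 1.362, 0.517] p [0.4634 0.1605 0.2575] yaw x 141.83 z [-0.02  -0.003 -1.   ] F [ 0.14 -0.45 -0.49] M [-0.013  0.034 -0.007] w 0.0871
```

View pics/w4.png

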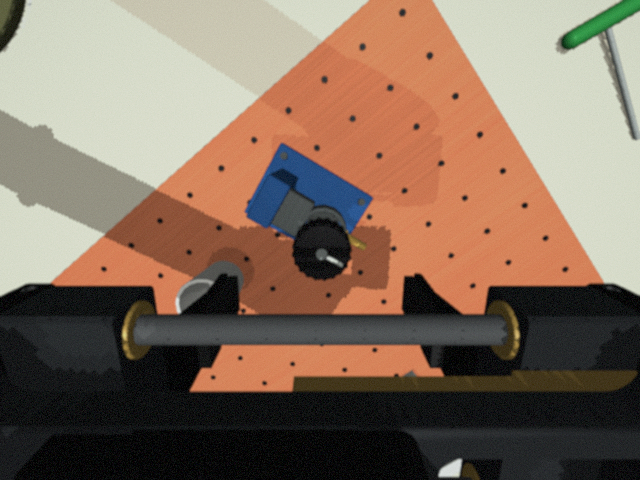

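The hub is at (321,254) and the line points to (343,265). I measure the angle; 21.4° is expected.

```bash
python3 -c "
from h import *
f=load('pics/w4.npz'); line(f,(285,213,358,283)); 
import numpy as np
def w(p):
    c,d=wray(f,p); return (c+d*(.1685-c[2])/d[2])[:2]
h,t=w((321,254)),w((343,265)); print(h,np.degrees(np.arctan2(*(t-h)[::-1])))
z=cv2.resize(f['frame'][210:290,280:360],(560,560),interpolation=cv2.INTER_NEAREST);cv2.imwrite('pics/z4.png',z[:,:,::-1])"
```

```text
hub px [322.  254.7] hub [0.4634 0.1602] hubR 4.4 tip r 0.0165 nfar 81 ANG 24.3
[0.4625989 0.1599427] 24.288831585936418
```

View pics/z4.png

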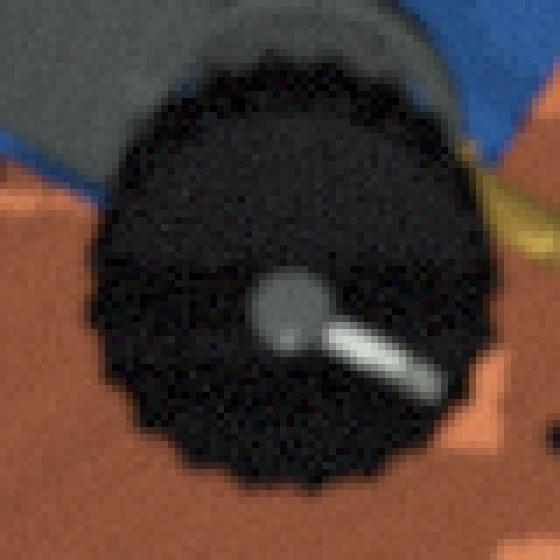

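Measured about 23–24°, with 21.4° expected and 24° per click, so the knob is at the closed position. I turn the wrist back to gain travel for the opening turn.

>>> drive_tool --pt "1 0 0 0 0.09" --pt "1 0 0 0 0.09" --pt "1 0 0 0 0.09" --pt "1 0 0 0 0.09" --pt "1 0 0 0 0.09" --pt "1 0 0 0 0.09" --pt "1 0 0 0 0.09" --pt "1 0 0 0 0"

```text
clock: 14.95
ee_pos: [0.4582, 0.1583, 0.2458]
tool_rot: [-0.011, 0.614, 0.789, -0.016]
contact_force: [0.1, -0.6, -0.1]
gripper_width: 0.0868
```

```bash
python3 -c "
from h import *
wrist('w5');rep((.4622,.1607,.2))"
```

```text
t 14.95 q [-0.726, -0.011, 0.339, 1.833, 0.002, 1.357, -0.138] p [0.4582 0.1583 0.2458] yaw x 104.28 z [-0.036 -0.013 -0.999] F [ 0.06 -0.65 -0.06] M [-0.028  0.018 -0.022] w 0.0868
t 15.0 q [-0.726, -0.011, 0.339, 1.833, 0.002, 1.357, -0.136] p [0.458  0.1583 0.2457] yaw x 104.4 z [-0.037 -0.013 -0.999] F [ 0.11 -0.66 -0.85] M [-0.046 -0.042 -0.041] w 0.087
shift cm [0.15 0.64 4.54]
```

>>> drive_tool --pt "1 0.1 0.3 1.5 0" --pt "1 0.05 0.3 1.5 0" --pt "1 0 0 1.0 0" --pt "1 0 0 0 0"

```text
clock: 15.4
ee_pos: [0.4612, 0.1603, 0.2022]
tool_rot: [-0.011, 0.61, 0.792, -0.017]
contact_force: [-0.9, 0.5, -0.8]
gripper_width: 0.0869
```

```bash
python3 -c "
from h import *
f=load('pics/w5.npz'); 
rep((.4624,.1607,.1655))"
```

```text
t 15.4 q [-0.723, 0.03, 0.343, 1.884, -0.012, 1.271, -0.117] p [0.4612 0.1603 0.2022] yaw x 104.85 z [-0.039 -0.014 -0.999] F [-0.95  0.51 -0.75] M [-0.079 -0.    -0.018] w 0.0869
shift cm [0.02 0.28 3.66]
```

>>> drive_tool --pt "1 0 0.1 1.2 0" --pt "1 0 0.1 1.2 0" --pt "1 0 0 1.0 0" --pt "1 0 0 0 0" --pt "1 0 0 0 0"

```text
clock: 15.9
ee_pos: [0.4618, 0.1603, 0.1656]
tool_rot: [-0.011, 0.609, 0.793, -0.017]
contact_force: [1.3, 0.4, 0.7]
gripper_width: 0.0868
```

```bash
python3 -c "
from h import *
rep((.4624,.1607,.1655))"
```

```text
t 15.9 q [-0.718, 0.064, 0.345, 1.927, -0.025, 1.196, -0.104] p [0.4618 0.1603 0.1656] yaw x 104.95 z [-0.039 -0.014 -0.999] F [1.34 0.36 0.67] M [-0.067  0.003  0.03 ] w 0.0868
shift cm [0.02 0.07 0.  ]
```

>>> drive_tool --pt "0.4 0 0.07 0 0" --pt "0.4 0 0 0 0" --pt "0.4 0 0 0 0" --pt "0.4 0 0 0 0" --pt "0.4 0 0 0 0" --pt "0.4 0 0 0 0" --pt "0.4 0 0 0 0" --force 15

```text
clock: 16.6
ee_pos: [0.4628, 0.1608, 0.1673]
tool_rot: [-0.011, 0.609, 0.793, -0.017]
contact_force: [-3.1, -0.9, 0.5]
gripper_width: 0.042
```

>>> drive_tool --pt "0.4 0 0 0 0" --pt "0.4 0 0 0 0" --pt "0.4 0 0 0 0" --pt "0.4 0 0 0 0"

```text
clock: 17.0
ee_pos: [0.4627, 0.1608, 0.1673]
tool_rot: [-0.011, 0.609, 0.793, -0.017]
contact_force: [-0.8, -0.3, 1.3]
gripper_width: 0.0418
```

```bash
python3 -c "
from h import *
meas(4)"
```

```text
t 17.0 q [-0.718, 0.064, 0.345, 1.924, -0.025, 1.198, -0.103] p [0.4627 0.1608 0.1673] yaw x 104.96 z [-0.038 -0.013 -0.999] F [-0.81 -0.28  1.33] M [-0.063  0.077 -0.015] w 0.0418
shift cm [ 0.01 -0.04  0.28]
M [-0.082  0.132  0.004] F [-0.99 -0.13  0.71] tau7 0.0039 0.0001 yaw 104.96
```

>>> drive_tool --pt "0.4 0 0 0 -0.058" --pt "0.4 0 0 0 -0.058" --pt "0.4 0 0 0 -0.058" --pt "0.4 0 0 0 -0.058" --pt "0.4 0 0 0 -0.058" --pt "0.4 0 0 0 -0.058" --pt "0.4 0 0 0 -0.058" --pt "0.4 0 0 0 0"

```text
clock: 18.0
ee_pos: [0.4628, 0.1607, 0.1673]
tool_rot: [-0.015, 0.43, 0.903, -0.014]
contact_force: [-1.1, -0.7, 1.2]
gripper_width: 0.0417
```

```bash
python3 -c "
from h import *
meas(4)"
```

```text
t 18.0 q [-0.704, 0.064, 0.331, 1.923, -0.025, 1.198, 0.317] p [0.4628 0.1607 0.1673] yaw x 129.03 z [-0.038 -0.012 -0.999] F [-1.06 -0.74  1.17] M [-0.112  0.16   0.009] w 0.0417
shift cm [ 0.03 -0.04  0.28]
M [-0.095  0.118 -0.004] F [-1.21 -0.16  0.63] tau7 0.0565 0.0571 yaw 128.95
```

>>> drive_tool --pt "0.4 0 0 0 -0.058" --pt "0.4 0 0 0 -0.058" --pt "0.4 0 0 0 -0.058" --pt "0.4 0 0 0 -0.058" --pt "0.4 0 0 0 -0.058" --pt "0.4 0 0 0 -0.058" --pt "0.4 0 0 0 -0.058" --pt "0.4 0 0 0 0"

```text
clock: 19.0
ee_pos: [0.4628, 0.1607, 0.1673]
tool_rot: [-0.017, 0.236, 0.972, -0.011]
contact_force: [-1.1, 0.3, 1.1]
gripper_width: 0.0416
```

```bash
python3 -c "
from h import *
meas(3)"
```

```text
t 19.0 q [-0.691, 0.064, 0.317, 1.923, -0.024, 1.198, 0.73] p [0.4628 0.1607 0.1673] yaw x 152.71 z [-0.038 -0.012 -0.999] F [-1.09  0.34  1.07] M [-0.152  0.184  0.   ] w 0.0416
shift cm [ 0.04 -0.02  0.28]
M [-0.112  0.134 -0.   ] F [-0.48  0.17  0.58] tau7 0.0691 0.0565 yaw 152.63
```

>>> drive_tool --pt "0.4 0 0 0 -0.058" --pt "0.4 0 0 0 -0.058" --pt "0.4 0 0 0 -0.058" --pt "0.4 0 0 0 -0.058" --pt "0.4 0 0 0 -0.058" --pt "0.4 0 0 0 -0.058" --pt "0.4 0 0 0 -0.058" --pt "0.4 0 0 0 0"

```text
clock: 19.95
ee_pos: [0.4628, 0.1607, 0.1672]
tool_rot: [-0.019, 0.033, 0.999, -0.007]
contact_force: [-0.7, 0.3, 0.7]
gripper_width: 0.041
```

```bash
python3 -c "
from h import *
meas(3)"
```

```text
t 19.95 q [-0.678, 0.064, 0.304, 1.922, -0.024, 1.198, 1.139] p [0.4628 0.1607 0.1672] yaw x 176.19 z [-0.038 -0.012 -0.999] F [-0.74  0.3   0.66] M [-0.095  0.1    0.041] w 0.041
shift cm [ 0.05 -0.    0.27]
M [-0.153  0.116 -0.018] F [-0.92 -0.14  1.2 ] tau7 0.0468 0.0569 yaw 176.12
```

>>> drive_tool --pt "0.4 0 0 0 -0.06" --pt "0.4 0 0 0 -0.06" --pt "0.4 0 0 0 -0.06" --pt "0.4 0 0 0 -0.06" --pt "0.4 0 0 0 -0.06" --pt "0.4 0 0 0 -0.06" --pt "0.4 0 0 0 -0.06" --pt "0.4 0 0 0 0"

```text
clock: 20.9
ee_pos: [0.4629, 0.1608, 0.1671]
tool_rot: [-0.02, -0.178, 0.984, -0.003]
contact_force: [-0.5, 0.1, 0.9]
gripper_width: 0.0415
```

```bash
python3 -c "
from h import *
meas(3)"
```

```text
t 20.9 q [-0.665, 0.065, 0.29, 1.922, -0.023, 1.198, 1.562] p [0.4629 0.1608 0.1671] yaw x -159.51 z [-0.038 -0.012 -0.999] F [-0.45  0.11  0.91] M [-0.166  0.051 -0.029] w 0.0415
shift cm [0.06 0.01 0.27]
M [-0.159  0.099  0.013] F [-0.87  0.15  0.81] tau7 0.0496 0.0589 yaw -159.58
```

>>> drive_tool --pt "0.4 0 0 0 -0.058" --pt "0.4 0 0 0 -0.058" --pt "0.4 0 0 0 -0.058" --pt "0.4 0 0 0 -0.058" --pt "0.4 0 0 0 -0.058" --pt "0.4 0 0 0 -0.058" --pt "0.4 0 0 0 -0.058" --pt "0.4 0 0 0 0"

```text
clock: 21.85
ee_pos: [0.463, 0.1609, 0.167]
tool_rot: [-0.02, -0.374, 0.927, 0.001]
contact_force: [-1.8, -0.9, 0.8]
gripper_width: 0.0416
```

```bash
python3 -c "
from h import *
meas(4)"
```

```text
t 21.85 q [-0.652, 0.065, 0.276, 1.922, -0.022, 1.197, 1.969] p [0.463  0.1609 0.167 ] yaw x -136.08 z [-0.038 -0.012 -0.999] F [-1.79 -0.89  0.77] M [-0.296  0.015  0.015] w 0.0416
shift cm [0.06 0.04 0.25]
M [-0.283 -0.028  0.08 ] F [-1.69 -0.21  0.98] tau7 0.0196 0.0567 yaw -136.14
```

Total is 118.9°, with torque near zero, so the knob is within the 5th click. Releasing and lifting.

>>> drive_tool --pt "1 0 0 0 0" --pt "1 0 0 0 0" --pt "1 0 0 0 0" --pt "1 0 0 0 0" --pt "1 0 0 0 0" --pt "1 0 0 0 0"

```text
clock: 22.65
ee_pos: [0.4638, 0.161, 0.167]
tool_rot: [-0.019, -0.372, 0.928, 0.002]
contact_force: [-0.4, 0.8, 0.0]
gripper_width: 0.081
```

>>> drive_tool --pt "1 0 0 -1.5 0" --pt "1 0 0 -3 0" --pt "1 0 0 -3 0" --pt "1 0 0 -2 0" --pt "1 0 0 0 0" --pt "1 0 0 0 0"

```text
clock: 23.25
ee_pos: [0.4666, 0.1617, 0.2639]
tool_rot: [-0.02, -0.371, 0.928, 0.002]
contact_force: [0.1, -0.5, -0.4]
gripper_width: 0.0867
```

```bash
python3 -c "
from h import *
wrist('w6'); f=load('pics/w6.npz')
from plant import eyes
z=cv2.resize(f['frame'][195:290,270:370],(700,600));cv2.imwrite('pics/z6.png',z[:,:,::-1])
for n in('scene','side'): cv2.imwrite(f'pics/{n}6.png',eyes.grab_frame(n)['frame'][:,:,::-1])"
```

```text
t 23.25 q [-0.658, 0.004, 0.275, 1.783, -0.005, 1.395, 1.95] p [0.4666 0.1617 0.2639] yaw x -136.37 z [-0.039 -0.012 -0.999] F [ 0.09 -0.48 -0.39] M [ 0.025  0.024 -0.037] w 0.0867
```

View pics/w6.png

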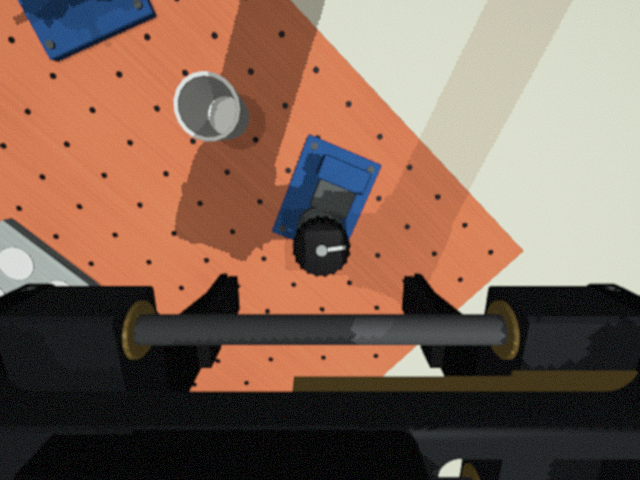

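View pics/scene6.png

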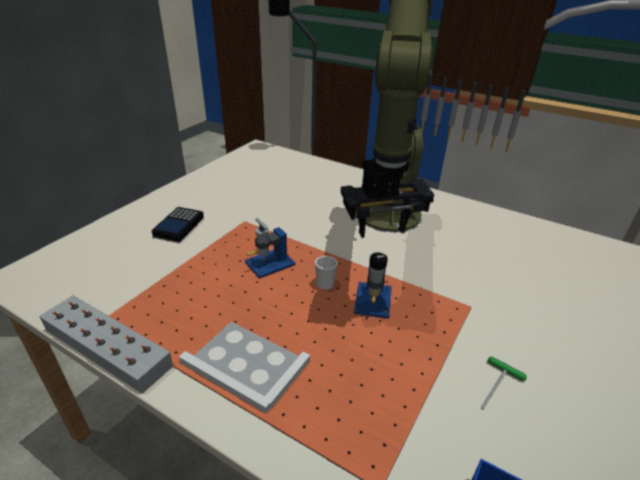

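The line now runs from (321,251) to (345,247), and the other objects look unmoved. I compute the angle; 24+120 = about 142–144° is expected.

```bash
python3 -c "
from h import *
f=load('pics/w6.npz'); line(f,(285,210,356,278))
def w(p):
    c,d=wray(f,p); return (c+d*(.1685-c[2])/d[2])[:2]
h,t=w((321,250.5)),w((345,247.3)); print(h,np.degrees(np.arctan2(*(t-h)[::-1])))
a=cv2.imread('pics/scene0.png').astype(int);b=cv2.imread('pics/scene6.png').astype(int)
for n,x in dict(T=(240,210,300,275),cup=(308,252,342,292),pend=(145,200,210,245),hex=(475,350,535,410)).items(): print(n,np.abs(a-b)[x[1]:x[3],x[0]:x[2]].mean())
"
```

```text
hub px [321.3 250.1] hub [0.4625 0.1607] hubR 5.8 tip r 0.017 nfar 88 ANG 141.49
[0.46292535 0.16068638] 141.13622933511982
T 2.493247863247863
cup 15.005882352941176
pend 3.0136752136752136
hex 3.208148148148148
```

The line is at 141.4°, exactly one click more open than the starting 117.4° (4 open), so it stands at 5 open. The cup difference comes from the arm's shadow, as its position is unchanged. I'm handing in.

```bash
python3 -c "
from plant import order
print(order.job_done())"
```

```text
the job is handed in; nothing more can be done
None
```

I closed the fluted knob against its stop, opened it five clicks and let go, then handed the job in at about 23 s.

**Closing:** I turned it clockwise in one 15 N grasp, checking the torque at each click. It passed four clicks at about 0.2 N m. At 8.3° past the fourth, the torque kept rising to about 0.35 N m, which marks the closed stop. That means it started 4 clicks open. The largest torque I measured would twist the inlet about 7 mm, under the 11 mm limit.

**Opening:** I unwound to zero torque, let go and looked, then took a second grasp with more wrist travel. I turned it anticlockwise in five steps of 24° and let go. The hand turned 118.9° in total and the torque was near zero at the end.

**Checks:**
- **Knob line:** it stood at 117.4° at the start, about 24° when closed and 141.4° at the end. The end is exactly one click more open than the start, which fits 4 → 0 → 5.
- **Disagreement:** the closed-position picture was about 3° off the expected 21.4°. I put that down to pixel error, as it is well under half a click.
- **Bystanders:** the T-handle valve, pendant and hex key look unchanged in the scene view. The cup's patch did differ between pictures, which I put down to the arm's shadow, since the cup appears in the same place.
- **Gripper:** it had drifted to about 2° of tilt by the second grasp. I saw no slip or effect on the knob from it, and it is open and well clear of everything.

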